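# Put the striker away and lock the tub

## Task

The carrom game is over: put the striker into the open storage tub on the table. Then fit the loose lid onto the tub with its lugs in the gaps of the rim, press it down against the spring of the seal and turn it clockwise (seen from above) about a quarter turn until it locks under the rim, and let go. Leave the carrom men and all the other things where they are.

Things in the scene. Friction and masses are not known exactly. Their poses are not given: they have to be found in the camera images.
- striker: The carrom striker: a flat disc of green translucent acrylic, 41 mm in diameter and 10 mm thick, lying flat, 15 g. The biggest of the three loose discs on the table between tub and lid. Origin: centre of its underside.
- man_a: A carrom man (not to be moved): plain wooden disc, 31 mm in diameter, 8 mm thick. Origin: centre of its underside.
- man_b: A second carrom man like man_a (not to be moved).
- tub: Open round tub of grey plastic, fixed to the table; 118 mm across, wall top 70 mm high, inner floor at 8 mm, inside radius 55 mm. Two ears stick out of the wall to radius 76 mm at 40 to 52 mm height, on the tub's +x and -x sides: the lid's bar is in line with them when locked. Origin: centre of the underside, z up.
- tub_seal (a point): Centre of the tub's mouth at 77 mm height, the free top of the black sprung seal ring (110 to 118 mm across) that stands on the wall top. It sinks up to 7 mm, flush into the wall top: about 3 N to start, 8 N at full depth. Axes as the tub's.
- tub_gap (a point): Middle of one gap of the rim's inward ledge (radius 46 to 55, height 64 to 70 mm; mouth 92 mm across), 50 mm from the axis, 70 mm high, at +75 deg from the tub's x axis (counter-clockwise from above). A like gap lies opposite. Gaps are 34 deg wide; the lid's 14 mm wide lugs pass down through them. Turning counter-clockwise from there is blocked.
- tub_lock (a point): Middle of one of two recesses in the ledge's underside (67 mm high, against 64 mm elsewhere; 26 deg wide), 50 mm out on the tub's +x; the other is on -x. Pressed-down lugs run under the ledge, 75 deg clockwise from the gap to here, and the seal then lifts them into the recess, which locks the lid. A stop lies about 5 deg beyond.
- lid: Loose round grey plastic lid, 150 g, lying upright on the table, the same after a half turn. Upward from its underside: plug 0 to 18 mm (radius 37 widening to 43.5 mm); lugs at lid +x and -x, to radius 52 mm, 14 mm wide, 4 to 9 mm high; flange of radius 60 mm, 18 to 23 mm high; grip bar on top. Origin: centre of the underside, z up.
- lid_bar (a point): Point in the lid's upright grip bar, on the lid's axis 45 mm above its underside. The bar is 70 mm long along the lid's x axis (in line with the lugs), 18 mm thick, from 23 mm (flange top) to 58 mm above the underside. Axes as the lid's.
- lid_base (a point): Same point as the lid's origin. Its height above the tub's origin: 66 mm with the lugs lying on the ledge, 59 mm with the lugs in the gaps and the flange on the free seal, under 55 mm when pressed enough to turn, 52 mm pressed fully, 58 mm locked. Lid x axis is 75 deg counter-clockwise of the tub's to enter, parallel to it (or opposite) when locked.
- plate_low: Lower of two stacked white melamine plates (not to be moved), 176 mm across, 18 mm high. Origin: centre of its underside.
- plate_top: Upper plate of the stack, the same size, lying 6 mm higher.
- jug: Steel jug (not to be moved), 116 mm across at the belly, 150 mm high, handle at its +y side reaching 93 mm from its axis. Origin: centre of its underside.
- mug: Mustard-yellow ceramic mug (not to be moved), 82 mm across, 92 mm high, handle at +y. Origin: centre of its underside.
- latch_box: Closed white plastic box with a lid and a press-button latch on its -x face (not to be moved), 124 x 174 x 68 mm. Origin: centre of its underside.

How it is judged:
By the outcome, as a careful person would: the job done as asked, in the order asked, and still so for the second after the job is handed in, with the robot touching nothing.
It also fails if it takes over 59 s, if anything falls off the work surface, if the arm or the gripper's body presses on something with over 40 N, if the wrist force passes 120 N, or if a joint passes its speed limit or range.

## Robot

A 6-joint arm with a two-finger parallel gripper is mounted at the origin on the work surface. World frame = base frame: x ahead of the robot, y to its left, z up, the work surface at z = 0. Lengths are in m, angles in rad, forces in N, time in s.
With the tool pointing down it reaches from about 0.275 to 0.825 m from the base axis. Payload 4.9 kg.
Tool frame: the origin (TCP) lies midway between the tips of the shut fingers; the grasp point (between the pads) lies 19 mm behind it (bot.grip_depth is the distance from the TCP to the grasp point, in m); z points along the fingers, y is the line along which they close (so a half turn about z gives the same grasp; the last joint's range is limited). The gripper opens to 85 mm and grips with 20 to 120 N. Pads are 22 mm wide; open, the fingers measure 114 mm over their backs; the gripper's body (76 mm by 85 mm) begins 54 mm behind the grasp point. The pads swing forward as they close: fully open they stand 13 mm farther back than shut.
Start: joints at [1.091, 0.326, -0.193, 1.052, 0, 1.437], TCP at [0.186, 0.517, 0.203] pointing down, gripper open.
Joint ranges: [-2.65, 2.65], [-0.97, 1.79], [-1.3, 1.35], [-1.93, 2.1], [-1.47, 1.37], [-3.14, 3.14]. Speed limits (rad/s): [2.57, 2.57, 3.14, 3.14, 3.14, 3.14].

## Interface

Orientations are given as a unit quaternion [w, x, y, z].
In Python, from cell import bot gives the robot as it stands. Calls block until the motion is done:
- bot.move_pose(position, orientation): joint-space move of the TCP to a pose.
- bot.move_linear(position, speed=0.15, rotation=None, until_force=None): straight line of the TCP; rotation=None keeps the orientation; speed is the mean speed in m/s. With until_force (N) it stops when the force on the tool has changed by that much, and returns True; else False.
- bot.goto_joints(angles): joint-space move.
- bot.set_gripper(opening, grasp_force=None): opening from 0.0 (shut) to 1.0 (fully open); grasp_force is the grip in N (None keeps the last); returns when the fingers have stopped.
- bot.wait(seconds).
- bot.solve_ik(position, orientation): joint angles nearest the present ones, or None.
- bot.camera(name): name is "scene" or "side" or "wrist"; returns the picture (400x640x3 uint8, red, green, blue); there is no depth.
- bot.calibration(name): a dict with "mtx" (3x3 intrinsics, pixels), "extrinsics" (4x4, takes a point from world to camera coordinates); the wrist camera has in their place "hand_eye" (4x4, takes a point from camera to tool coordinates, whose origin is the TCP and whose axes are the flange's). Camera axes: x right, y down, z forward; pixel columns grow to the right and rows downward; lengths in m; the calibration is good to about 2 mm. A picture is of the moment at which its call begins: read the wrist's pose just before it. calibration takes no time and is no camera call.
A pose or a line that the arm cannot do raises bot.PlanningError and nothing moves.
- bot.close_job(): hands the job in; it is judged then, once.
Trained networks look in the newest picture that a camera, given by its name, has taken for a name from the list of things; names that differ only in an ending like _2 or _b are one class to them, and where a whole thing is asked for, a point or a joint stands for the part that bears it (a point fixed in the world has none). Each returns a list of dicts, best first, with "confidence" (0 to 1); they miss things now and then, are a little off and sometimes report something else, mostly with a low value. They report only what shows in the picture. A call takes as long as a camera call.
- bot.search_frame(camera, thing): "bbox" ([left, top, width, height] in pixels, round what is visible of it).
Readings, each from a call of its own:
- bot.read_clock(): time.
- bot.read_joint_positions(): joint angles.
- bot.read_joint_vel(): joint speeds.
- bot.read_joint_efforts(): joint torques, N m.
- bot.read_position(): TCP position.
- bot.read_tool_rot(): TCP orientation.
- bot.read_ft_force(): force on the tool from outside, world axes, zero at the start.
- bot.read_moment(): the same for the moment, N m.
- bot.read_gripper_width(): opening from 0.0 (shut) to 1.0 (fully open).
- bot.read_finger_force(): force on a finger pad.
Only numpy, scipy, OpenCV 4.12 (cv2) and the standard library are available. Lean on these libraries where they do the work, as an engineer would, in place of code of your own. Each camera call takes 0.05 s, during which the arm holds its last target. There are 200 camera calls.

## Working session

There is one attempt and no reset: what is moved stays moved. The work goes in short steps, each a Python script; the robot and the scene stay as the last script left them, time stands still between calls to the robot, and variables do not carry over. Pictures are saved under pics/ and viewed, at most 10 in all, crops included, and the job is handed in when it is done.

```bash
mkdir -p pics; ls
python3 - <<'E'
from cell import bot
import cv2,numpy as np
np.set_printoptions(precision=4,suppress=True)
a=bot.camera("scene");b=bot.camera("side")
cv2.imwrite("pics/scene.png",a[:,:,::-1]);cv2.imwrite("pics/side.png",b[:,:,::-1])
for c in("scene","side"):
    for t in("striker","man_a","tub","lid","jug","mug","latch_box","plate_low"):
        print(c,t,[(d["bbox"],round(d["confidence"],2)) for d in bot.search_frame(c,t)])
    k=bot.calibration(c);print(k["mtx"],k["extrinsics"])
k=bot.calibration("wrist");print(k["mtx"],k["hand_eye"])
print(bot.read_clock(),bot.read_tool_rot())
E
```

```text
pics
scene striker [([419.9, 224.9, 36.8, 35.5], 0.41)]
scene man_a [([330.5, 210.0, 6.9, 7.4], 0.51), ([338.5, 196.3, 12.4, 7.4], 0.38)]
scene tub [([252.4, 167.1, 33.6, 37.3], 0.94)]
scene lid [([415.8, 225.1, 41.9, 36.4], 0.7), ([253.5, 166.9, 36.2, 37.4], 0.68)]
scene jug [([227.2, 118.0, 34.0, 47.8], 0.87)]
scene mug [([488.8, 244.9, 42.1, 50.1], 0.64)]
scene latch_box [([187.5, 147.3, 53.0, 39.2], 0.9)]
scene plate_low [([242.5, 259.6, 32.9, 5.0], 0.68)]
[[445.3967   0.     324.3574]
 [  0.     445.3967 204.616 ]
 [  0.       0.       1.    ]] [[-0.601   0.7992 -0.0087  0.3691]
 [ 0.447   0.3271 -0.8326 -0.2055]
 [-0.6626 -0.5042 -0.5539  1.7697]
 [ 0.      0.      0.      1.    ]]
side striker [([342.1, 204.0, 9.5, 10.5], 0.49)]
side man_a [([304.7, 218.0, 11.4, 5.3], 0.64), ([268.2, 219.3, 9.4, 12.3], 0.43), ([304.7, 232.2, 50.2, 54.4], 0.37)]
side tub [([302.8, 235.4, 53.2, 50.3], 0.86), ([270.8, 152.3, 32.9, 24.6], 0.2)]
side lid [([268.9, 154.1, 33.8, 23.4], 0.68)]
side jug [([248.3, 282.9, 57.5, 90.2], 0.87)]
side mug [([275.0, 121.5, 21.3, 29.6], 0.63)]
side latch_box [([317.7, 290.0, 77.7, 85.6], 0.93)]
side plate_low [([365.7, 220.8, 58.5, 15.0], 0.64), ([301.9, 232.1, 55.7, 56.2], 0.32)]
[[498.308    0.     324.1791]
 [  0.     498.308  196.3625]
 [  0.       0.       1.    ]] [[ 0.9913 -0.1307 -0.0159 -0.602 ]
 [-0.0794 -0.497  -0.8641  0.1062]
 [ 0.1051  0.8578 -0.5031  1.4543]
 [ 0.      0.      0.      1.    ]]
[[303.7168   0.     321.5455]
 [  0.     303.7168 204.2774]
 [  0.       0.       1.    ]] [[-0.     -0.9639 -0.2662  0.0676]
 [ 1.      0.     -0.0002  0.0007]
 [ 0.0002 -0.2662  0.9639 -0.1704]
 [ 0.      0.      0.      1.    ]]
0.9 [-0.      0.172   0.9851  0.    ]
```

Run:
```python
import cv2,numpy as np
a=cv2.imread("pics/scene.png");b=cv2.imread("pics/side.png")
c=cv2.resize(a[90:310,180:560],(760,440),interpolation=cv2.INTER_CUBIC)
cv2.imwrite("pics/scene_c.png",c)
c=cv2.resize(b[110:390,230:450],None,fx=2.1,fy=2.1,interpolation=cv2.INTER_CUBIC)
cv2.imwrite("pics/side_c.png",c)
```

```text
(no output)
```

View pics/scene_c.png

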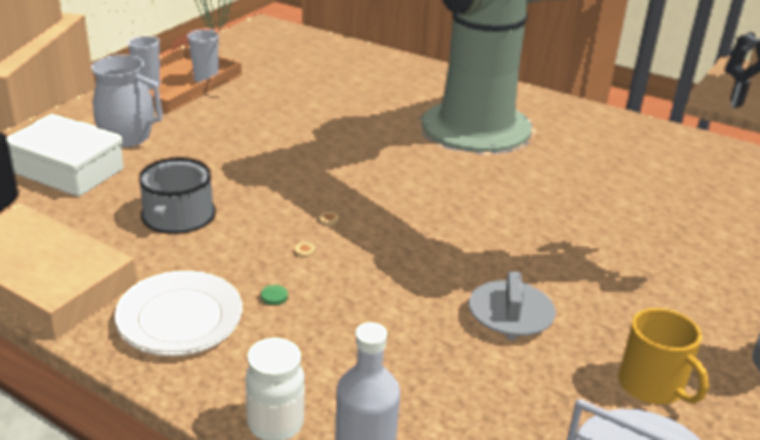

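View pics/side_c.png

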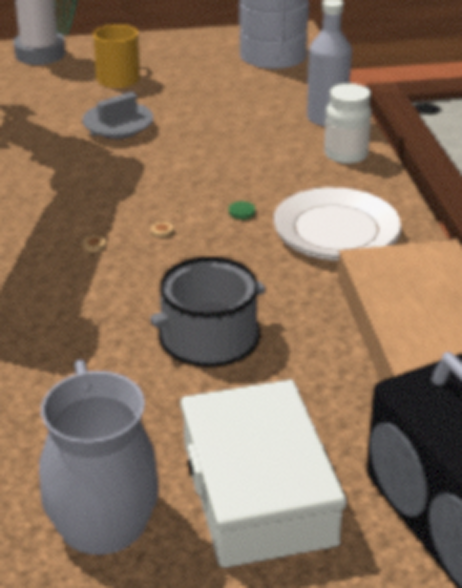

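The scene crop shows the striker (green) at full-image (317,237), the lid at (436,244), and the tub at (268,182). In the side crop the striker is at (345,210), the tub mouth at (329.5,247), its ears at about (306,262) and (354,248), and the lid bar at (285,163). The two men lie between tub and striker.

```bash
cat > h.py <<'E'
from cell import bot
import cv2,numpy as np
from scipy.spatial.transform import Rotation as R
np.set_printoptions(precision=4,suppress=True)
def cam(c,pose=None):
    k=bot.calibration(c)
    if c=="wrist":
        p,q=pose; T=np.eye(4);T[:3,:3]=R.from_quat(np.roll(q,-1)).as_matrix();T[:3,3]=p
        return k["mtx"],np.linalg.inv(T@k["hand_eye"])
    return k["mtx"],np.array(k["extrinsics"])
def ray(K,E,uv,z):
    d=E[:3,:3].T@np.linalg.solve(K,[uv[0],uv[1],1]);o=-E[:3,:3].T@E[:3,3]
    return (o+d*(z-o[2])/d[2])[:2]
def proj(K,E,P):
    p=(E[:3,:3]@np.atleast_2d(P).T+E[:3,3:])
    p=K@p; return (p[:2]/p[2]).T
def down(yaw):  # tool z down, tool y (closing) at angle yaw from world y.. tool x at angle yaw
    r=R.from_euler('z',yaw)*R.from_euler('x',np.pi)
    return np.roll(r.as_quat(),1)
def look(name):
    pose=(np.array(bot.read_position()),np.array(bot.read_tool_rot()))
    im=bot.camera("wrist");cv2.imwrite(f"pics/{name}.png",im[:,:,::-1])
    np.savez(f"pics/{name}.npz",p=pose[0],q=pose[1]);return im,pose
E
python3 - <<'E'
from h import *
for c,d in(("scene",dict(striker=(317,237.2,.008),lid=(435.8,244,.023),lidbar=(437,228,.058),tub=(268.5,179,.077),man1=(332,211,.008),man2=(344.5,198.7,.008),jug=(240,120,.15),mug=(512,252,.092),plate=(269,247,.02))),
 ("side",dict(striker=(345.2,210,.008),lid=(286.3,167.5,.023),bar1=(276.5,166,.045),bar2=(295,160.5,.045),tub=(329.5,246,.077),ear1=(305.5,262.6,.046),ear2=(354.5,247.6,.046),man1=(307,219.3,.008),man2=(274.7,226,.008),jug=(274,303,.15),mug=(286,126,.092),box=(350,320,.068))),):
    K,E=cam(c)
    for n,(u,v,z) in d.items(): print(c,n,ray(K,E,(u,v),z))
q=bot.read_tool_rot();print(R.from_quat(np.roll(q,-1)).as_matrix())
E
```

```text
scene striker [0.6751 0.0188]
scene lid [0.5168 0.3195]
scene lidbar [0.4914 0.3063]
scene tub [ 0.5937 -0.2431]
scene man1 [ 0.5392 -0.0258]
scene man2 [ 0.4563 -0.0349]
scene jug [ 0.4213 -0.5417]
scene mug [0.5184 0.5166]
scene plate [ 0.8027 -0.053 ]
side striker [0.6735 0.008 ]
side lid [0.5124 0.2958]
side bar1 [0.4781 0.269 ]
side bar2 [0.5445 0.3015]
side tub [ 0.5871 -0.2646]
side ear1 [ 0.5237 -0.2826]
side ear2 [ 0.656  -0.2391]
side man1 [ 0.5523 -0.0261]
side man2 [ 0.4551 -0.0474]
side jug [ 0.441 -0.534]
side mug [0.529  0.5091]
side box [ 0.5943 -0.5179]
[[-0.9408  0.3389 -0.    ]
 [ 0.3389  0.9408  0.    ]
 [ 0.      0.     -1.    ]]
```

```bash
cat >> h.py <<'E'
def rect(im,pose,c,z,half=.1,s=2000):  # top-down view of plane z, image x=world x, image y=-world y
    K,E=cam("wrist",pose);n=int(2*half*s)
    P=np.array([[c[0]-half,c[1]+half,z],[c[0]+half,c[1]+half,z],[c[0]+half,c[1]-half,z],[c[0]-half,c[1]-half,z]])
    M=cv2.getPerspectiveTransform(proj(K,E,P).astype(np.float32),np.float32([[0,0],[n,0],[n,n],[0,n]]))
    return cv2.warpPerspective(im,M,(n,n),flags=cv2.INTER_CUBIC)
E
python3 - <<'E'
from h import *
obj=np.array([.513,.305]);y=np.radians(206);x=np.array([np.cos(y),np.sin(y)])
p=obj-.065*x
bot.move_pose([*p,.17],down(y))
im,pose=look("w_lid");print(pose,bot.read_clock(),bot.read_joint_positions())
r1=rect(im,pose,obj,.023);r2=rect(im,pose,obj,.058)
cv2.imwrite("pics/lid_r.png",np.hstack([r1,r2])[:,:,::-1])
E
```

```text
(array([0.5708, 0.3342, 0.1701]), array([-0.0001, -0.2253,  0.9743,  0.0002])) 2.525 [ 0.4184  0.5557  0.082   1.097   0.0003 -0.0366]
```

View pics/lid_r.png

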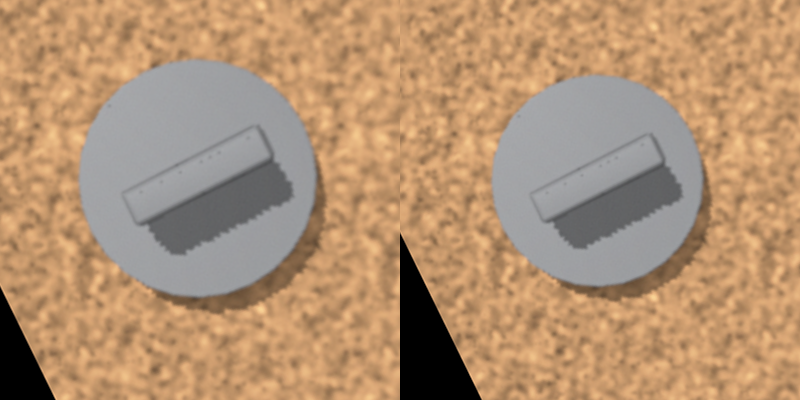

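The rectified view shows the flange circle centred at (197.5,178) in the left half, radius 119 px (59.5 mm, as expected). The bar corners in the right half give a yaw of 26.1°. So the lid is at (0.5118, 0.316). Striker next.

Run:
```python
from h import *
obj=np.array([.675,.013]);y=np.radians(153);x=np.array([np.cos(y),np.sin(y)])
p=obj-.06*x
bot.move_pose([*p,.15],down(y))
im,pose=look("w_str");print(bot.read_clock())
r=rect(im,pose,obj,.010,half=.15,s=2000)
hsv=cv2.cvtColor(r,cv2.COLOR_RGB2HSV);m=cv2.inRange(hsv,(40,80,20),(90,255,255))
n,l,st,ce=cv2.connectedComponentsWithStats(m);i=1+np.argmax(st[1:,4])
print(st[i],ce[i],obj+(ce[i]-300)*[1,-1]/2000)
cv2.imwrite("pics/str_r.png",r[:,:,::-1])
```

```text
4.0
[ 258  253   80   80 4942] [297.0554 292.9429] [0.6735 0.0165]
```

View pics/str_r.png

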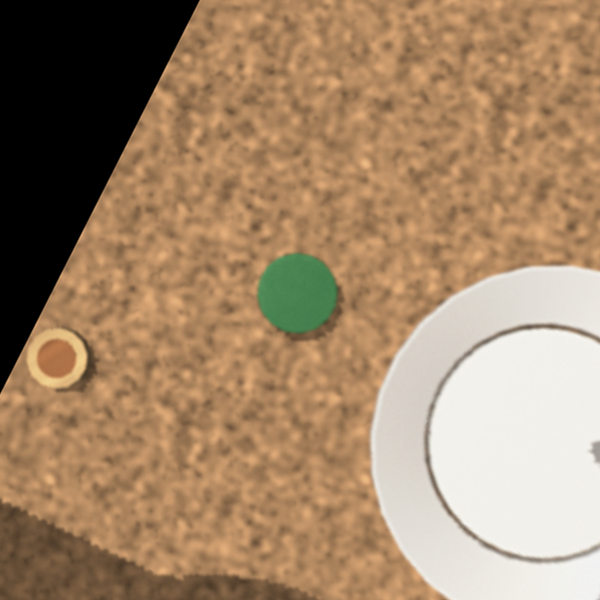

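The striker is at (0.6735, 0.0165) and isolated. The man is at (58,358) in the crop and the plate lies to the lower right. I'll close the gripper across the plate direction.

Run:
```python
from h import *
y=np.radians(150)
bot.set_gripper(0.62,30)
bot.move_pose([.6735,.0165,.05],down(y))
c=bot.move_linear([.6735,.0165,-.004],speed=.04,until_force=3)
z=bot.read_position()[2];print("contact",c,z)
bot.move_linear([.6735,.0165,z+.003],speed=.05)
bot.set_gripper(0.3,30)
print(bot.read_gripper_width(),bot.read_finger_force(),bot.read_ft_force())
bot.move_linear([.6735,.0165,.15],speed=.2)
print(bot.read_gripper_width(),bot.read_finger_force(),bot.read_clock())
# look at tub
obj=np.array([.590,-.255]);y=np.radians(150);x=np.array([np.cos(y),np.sin(y)])
p=obj-.065*x
bot.move_pose([*p,.22],down(y))
im,pose=look("w_tub");print(bot.read_gripper_width(),bot.read_clock())
cv2.imwrite("pics/tub_r.png",np.hstack([rect(im,pose,obj,.077),rect(im,pose,obj,.052)])[:,:,::-1])
```

```text
contact False -0.003667507354581316
0.2994854257996992 0.0 [ 0.2527 -0.7712  0.3549]
0.2971136857929655 0.0 7.9917
0.30046909481982514 9.2333
```

View pics/tub_r.png

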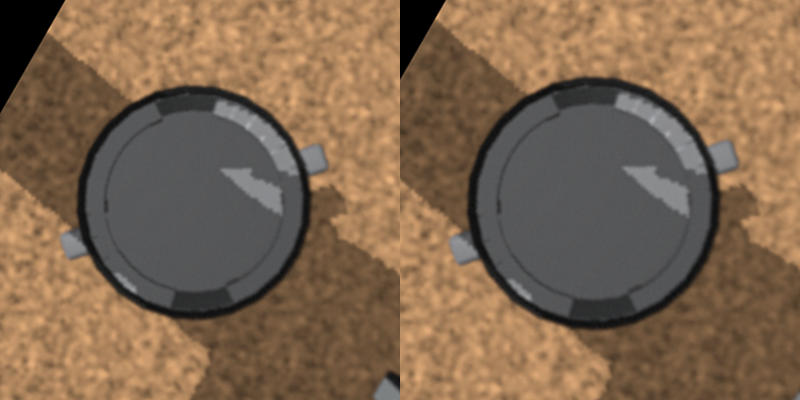

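Tub: in the left rectified view the seal circle is centred at (194,202). The ears in the right half, at (725,157) and (464,248), give 19.2°, and the gaps at (187,102) and (202,300) agree at 94.3°. So the tub is at (0.587, −0.256) with yaw 19.25°. The fingers closed above the striker: half-open, the tips stand farther back than I allowed. I'll go back, look again and go lower.

Run:
```python
from h import *
y=np.radians(150);x=np.array([np.cos(y),np.sin(y)])
bot.set_gripper(0.62,30)
obj=np.array([.6735,.0165])
bot.move_pose([*(obj-.06*x),.10],down(y))
im,pose=look("w_str2")
r=rect(im,pose,obj,.010,half=.08,s=4000)
m=cv2.inRange(cv2.cvtColor(r,cv2.COLOR_RGB2HSV),(40,80,20),(90,255,255))
n,l,st,ce=cv2.connectedComponentsWithStats(m);i=1+np.argmax(st[1:,4])
s=obj+(ce[i]-320)*[1,-1]/4000;print(st[i]/4,s)
bot.move_pose([*s,.03],down(y))
c=bot.move_linear([*s,-.02],speed=.03,until_force=2)
z=bot.read_position()[2];print("contact",c,z,bot.read_ft_force(),bot.read_clock())
```

```text
[  60.     60.     40.25   40.25 4951.25] [0.6735 0.0165]
contact False -0.019785273190979745 [-0.1369 -0.9405 -0.9383] 13.1167
```

Run:
```python
from h import *
im,pose=look("w_g");print(pose,bot.read_gripper_width(),bot.read_joint_positions())
s=bot.camera("side");sc=bot.camera("scene")
a=cv2.resize(s[160:240,300:400],(400,320),interpolation=2);b=cv2.resize(sc[180:260,270:370],(400,320),interpolation=2)
w=im[120:400,120:520];w=cv2.resize(w,(400,280))
cv2.imwrite("pics/g.png",np.vstack([np.hstack([a,b]),np.hstack([w,w*0])])[:,:,::-1])
```

```text
(array([ 0.6737,  0.0165, -0.0198]), array([0.0002, 0.2588, 0.9659, 0.    ])) 0.6194183679112192 [-0.0849  0.7515 -0.0841  0.7349 -0.      0.4387]
```

View pics/g.png

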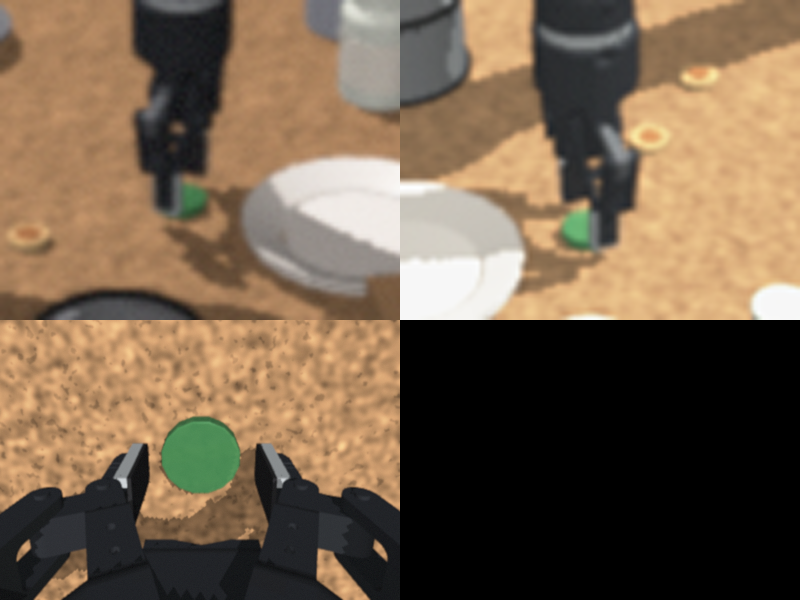

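The wrist crop shows the disc at crop (200,455), centred between the pads. The pad tips are about 110 px apart, so they still seem to be above the table, which agrees with the lack of contact force. I'll keep going down under force guard.

Run:
```python
from h import *
p=bot.read_position()
c=bot.move_linear([p[0],p[1],-.045],speed=.025,until_force=2.5)
z=bot.read_position()[2];print("contact",c,z,bot.read_ft_force(),bot.read_gripper_width(),bot.read_clock())
im,pose=look("w_g2")
cv2.imwrite("pics/g2.png",im[200:400,170:470,::-1].repeat(2,0).repeat(2,1))
```

```text
contact True -0.031601642241597935 [-2.0806 -0.1864  5.3974] 0.6193091776823003 13.85
```

View pics/g2.png

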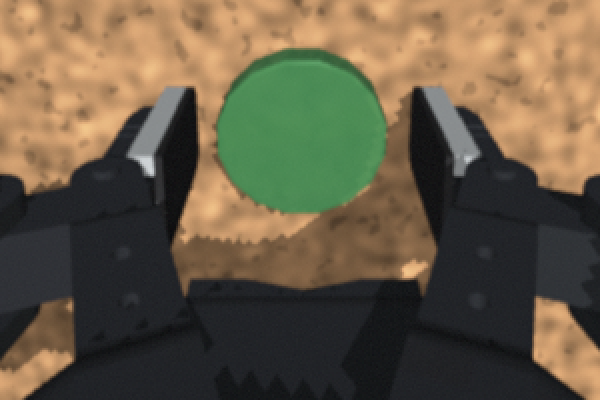

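Contact came at TCP z = −0.0316. The crop shows the pads straddling the disc (centre at (300,130)), with the tips down at table level. In practice, then, the tips lie about 30 mm behind the reported TCP at this opening. I'll grip here.

Run:
```python
from h import *
p=np.array(bot.read_position());print(bot.grip_depth)
bot.move_linear([p[0],p[1],p[2]+.004],speed=.05)
bot.set_gripper(0.3,25)
print(bot.read_gripper_width(),bot.read_finger_force(),bot.read_ft_force())
bot.move_linear([p[0],p[1],.10],speed=.2)
print(bot.read_gripper_width(),bot.read_finger_force(),bot.read_clock())
```

```text
0.0187
0.4609249763538487 25.187985599040985 [-0.081   0.0612  2.3774]
0.46016861033659817 25.20645707845688 15.2083
```

Run:
```python
from h import *
T=np.array([.587,-.256]);y=np.radians(150);x=np.array([np.cos(y),np.sin(y)])
bot.move_pose([*T,.13],down(y))
c=bot.move_linear([*T,.012],speed=.12,until_force=4);print(c,bot.read_position(),bot.read_gripper_width())
bot.set_gripper(0.6)
bot.move_linear([*T,.15],speed=.2)
bot.move_pose([*(T-.05*x),.2],down(y))
im,pose=look("w_tub2");r=rect(im,pose,T,.018)
m=cv2.inRange(cv2.cvtColor(r,cv2.COLOR_RGB2HSV),(40,80,10),(90,255,255))
n,l,st,ce=cv2.connectedComponentsWithStats(m);i=1+np.argmax(st[1:,4])
print("striker",st[i]/2,(ce[i]-200)/2,bot.read_clock())
L=np.array([.5118,.316]);q=down(np.radians(206.1))
bot.set_gripper(0.42)
bot.move_pose([*L,.09],q)
c=bot.move_linear([*L,-.02],speed=.04,until_force=2.5)
print("contact",c,bot.read_position(),bot.read_ft_force(),bot.read_clock())
```

```text
False [ 0.5877 -0.2563  0.0129] 0.45938420409959674
striker [  81.5   80.    40.5   40.5 2487. ] [1.4158 0.1321] 19.0
contact True [ 0.5117  0.316  -0.0061] [-0.4711 -0.4339  5.7657] 23.6083
```

The striker lies flat in the tub, within 1.5 mm of its centre. The fingers have touched the flange, so I'll grip the bar, carry the lid and lower it with the lugs at the gaps.

Run:
```python
from h import *
p=np.array(bot.read_position())
bot.move_linear([p[0],p[1],p[2]+.004],speed=.05)
bot.set_gripper(0.0,80)
g=bot.read_position()[2];print("g",g,bot.read_gripper_width(),bot.read_finger_force())
open("g.txt","w").write(str(g))
bot.move_linear([p[0],p[1],.13],speed=.2)
print(bot.read_gripper_width(),bot.read_ft_force(),bot.read_clock())
T=np.array([.587,-.256]);y=np.radians(274.25)
bot.move_pose([*T,g+.10],down(y))
c=bot.move_linear([*T,g+.054],speed=.03,until_force=3)
print(c,"base",bot.read_position()[2]-g,bot.read_ft_force(),bot.read_moment(),bot.read_clock())
```

```text
g -0.0020392948050787993 0.2015894241115673 78.39646339416504
0.1981722507011163 [-0.591   0.7682 -1.946 ] 24.9667
True base 0.05716887873370145 [ 0.9539 -0.3517  2.5418] [-0.1928 -0.2686 -0.0376] 28.3167
```

Contact at base height 57 mm means the lugs are in the gaps and the flange is on the seal. Next: press and turn.

Run:
```python
from h import *
g=float(open("g.txt").read());T=np.array([.587,-.256])
c=bot.move_linear([*T,g+.052],speed=.03,until_force=14)
z=bot.read_position()[2];print(c,"base",z-g,bot.read_ft_force(),bot.read_moment(),bot.read_gripper_width())
if z-g<.0545:
    z=max(z,g+.0515)
    for a in(252,227,199.25):
        bot.move_linear([*T,z],rotation=down(np.radians(a)),speed=.05)
        q=bot.read_tool_rot();print(a,np.degrees(R.from_quat(np.roll(q,-1)).as_euler('zyx'))[0],bot.read_position()-[*T,g],bot.read_ft_force(),bot.read_moment(),bot.read_clock())
```

```text
False base 0.05235893925159622 [-0.9712  0.6989  5.3135] [-0.0364  0.1049 -0.0095] 0.20035653666282854
252 108.03672134104076 [ 0.0007 -0.0005  0.0529] [0.4641 0.4474 4.6259] [-0.0314  0.1011 -0.1745] 29.1583
227 133.03364733232453 [ 0.0006 -0.0004  0.0529] [-0.1593  0.1521  5.4885] [ 0.0409  0.1831 -0.1863] 29.7417
199.25 160.7848255907117 [ 0.0006 -0.0004  0.0529] [-0.0051  0.0208  4.3577] [ 0.0815  0.1935 -0.2266] 30.375
```

Run:
```python
from h import *
g=float(open("g.txt").read());T=np.array([.587,-.256]);p=np.array(bot.read_position())
c=bot.move_linear([*p[:2],g+.063],speed=.02,until_force=9)
print(c,"base",bot.read_position()[2]-g,bot.read_ft_force())
bot.move_linear([*p[:2],g+.058],speed=.02)
print("base",bot.read_position()[2]-g,bot.read_ft_force(),bot.read_moment())
bot.set_gripper(0.42)
print(bot.read_gripper_width(),bot.read_ft_force())
bot.move_linear([*p[:2],.15],speed=.15)
y=np.radians(199.25);x=np.array([np.cos(y),np.sin(y)])
bot.move_pose([*(T-.065*x),.24],down(y))
im,pose=look("w_end");print(bot.read_clock())
cv2.imwrite("pics/end.png",np.hstack([rect(im,pose,T,.081),rect(im,pose,T,.116)])[:,:,::-1])
```

```text
True base 0.05789139268236276 [ 1.6784 -0.1151  1.7595]
base 0.0579104901363695 [ 1.0878 -0.164   1.7137] [-0.053  -0.0047 -0.0503]
0.41805491510599246 [0.3517 1.1672 0.6525]
32.675
```

View pics/end.png

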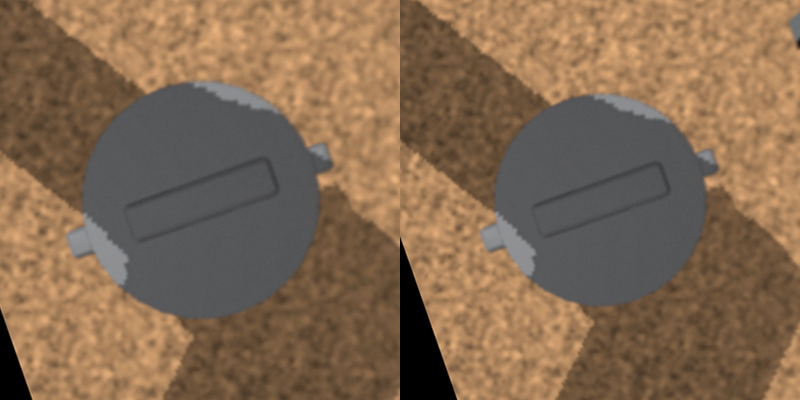

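The final view shows the lid seated on the tub. Its bar lies at about 19.8°, in line with the ears at (320,158) and (80,241), and the flange size matches the locked height. The test lift was held at 57.9 mm by a force of more than 9 N, so the lid is locked. Handing in.

```bash
python3 -c "
from cell import bot
print(bot.close_job())"
```

```text
the job is handed in; nothing more can be done
None
```

The striker is lying flat in the tub, the lid is locked on with its bar in line with the ears, and the job was handed in at about 33 s with the gripper clear; my first try at the striker closed above it without moving it.

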